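# Seat a drilled panel on the registration pins of a printing jig

## Task

The drilled plywood panel is riding up on the two pins of the registration jig. Nudge it sideways with the fingers, up to the jig's guide rail and along it, until both of its holes drop over the pins and it lies flat on the board. Do not lift the panel or tip it up, and leave the mug, the jar and the ink roller where they are.

Things in the scene. Friction and masses are not known exactly. Their poses are not given: they have to be found in the camera images.
- jig: registration jig, fixed: grey board 220 (x) x 360 (y) x 15 mm with a guide rail and two pins, bare otherwise. Origin: centre of its underside, on the table. z up; x points away from the robot to the rail, within 0.3 rad of world x; y runs along the rail
- pin_left (a point): centre of the top of the jig's steel pin at +y: jig frame x = +18, y = +42, z = 22 mm. 8 mm in diameter, 7 mm tall above the board, top tapered
- pin_right (a point): centre of the top of the jig's steel pin at -y: jig frame x = +18, y = -42, z = 22 mm. 8 mm in diameter, 7 mm tall above the board, top tapered
- panel: loose plywood panel, 140 (x) x 190 (y) x 10 mm, about 0.2 kg. Origin: centre of its underside; x points to the rail, z up. At the start it rides on the pins, rail-side edge raised (tilt 0.06 rad), near edge on the board, 16 to 32 mm short of its seat in jig x, 12 to 40 mm off one way or the other in y, turned up to 0.1 rad. Seated: flat, origin at jig x = 0, y = 0, z = 15 mm
- hole_left (a point): centre, on the underside, of the panel's through hole at +y: panel frame x = +18, y = +42 mm. 13 mm in diameter, so 2.5 mm play each way on the pin
- hole_right (a point): centre, on the underside, of the panel's through hole at -y: panel frame x = +18, y = -42 mm. 13 mm in diameter, so 2.5 mm play each way on the pin
- mug: bystander: white mug, 76 mm across, 75 mm tall, standing beyond the rail; origin at the centre of its underside
- jar: bystander: glass paint jar with a black lid, 52 mm across, 62 mm tall, standing to the left of the board; origin at the centre of its underside
- brayer: bystander: ink roller lying to the right of the board, rubber roll 80 mm long and 32 mm thick, wooden handle towards the robot, about 180 mm long in all; origin at table height, at the middle of the tool
- rail_face (a point): middle of the foot of the guide rail's face towards the panel: in the jig's frame x = +71, y = 0, z = 15 mm. The straight aluminium rail runs along the board's far edge, 22 mm wide, 340 mm long, 24 mm high above the board
Things that resemble listed ones, but are neither listed nor needed, are in the scene too. What is meant by the panel is not white, and is the smaller of those in its own colour.

How it is judged:
By the outcome, as a careful person would: the job done as asked, in the order asked, and still so for the second after the job is handed in, with the robot touching nothing.
It also fails if it takes over 38 s, if anything falls off the work surface, if the arm or the gripper's body presses on something with over 40 N, if the wrist force passes 120 N, or if a joint passes its speed limit or range.

## Robot

A 6-joint arm with a two-finger parallel gripper is mounted at the origin on the work surface. World frame = base frame: x ahead of the robot, y to its left, z up, the work surface at z = 0. Lengths are in m, angles in rad, forces in N, time in s.
With the tool pointing down it reaches from about 0.375 to 0.925 m from the base axis. Payload 5.7 kg.
Tool frame: the origin (TCP) lies midway between the tips of the shut fingers; the grasp point (between the pads) lies 19 mm behind it; z points along the fingers, y is the line along which they close (so a half turn about z gives the same grasp; the last joint's range is limited). The gripper opens to 88 mm and grips with 3 to 60 N. Pads are 20 mm wide; open, the fingers measure 115 mm over their backs; the gripper's body (75 mm by 178 mm) begins 61 mm behind the grasp point.
Start: joints at [-1.438, 0.359, 1.51, -0, 1.272, -0.115], TCP at [0.147, -0.582, 0.223] pointing down, gripper open.
Joint ranges: [-2.97, 2.97], [-1.01, 2.36], [0.21, 2.38], [-0.96, 4.11], [0.2, 2.71], [-2.98, 2.98]. Speed limits (rad/s): [2.39, 2.39, 3.14, 3.14, 3.14, 3.14].

## Interface

Orientations are given as a unit quaternion [x, y, z, w].
In Python, from rig import bot gives the robot as it stands.
- The arm moves only by the tool step_arm, never from a script. Its argument "motion" is a list of rows, each an object of numbers: "hand": the opening, from -1 (shut) to 1 (fully open), so that 0 is half open; "tx", "ty", "tz": the shift along the tool's x, y, z in units of 30 mm (1.0 is 30 mm); "spin": the turn about the tool's z in units of 6 degrees (1.0 is 6 degrees). A call has 1 to 20 rows; each row shifts and turns the commanded pose from where the row before left it, along the tool's axes as they then stand; what a row does not reach is not made up. A row lasts 1/10 s, in which the tool goes at most 50 mm and 8.59 degrees, less where a joint would pass 70% of its speed; a pose out of reach is approached as far as the arm can. A call is refused whole if a number of a shift passes 1 or a number of a turn 1, either way. A call with a gripper value outside its range is refused whole. The fingers move at their own pace and stop on an object; "force" is the grip in N (left out, the last holds). Time passes only in rows, so rows that do not move let the fingers close. It gives the time, the measured TCP pose, the force, the opening and the grip force at its end, in the units of the state.
- bot.observe(): the state, without advancing time (a new reading comes with each control period).
- bot.capture(name): name is "side" or "top" or "wrist"; returns the picture (480x640x3 uint8, blue, green, red); there is no depth.
- bot.camera_model(name): a dict with "fx", "fy", "cx", "cy" (pixels), "k1" (the pictures are not rectified: a ray, as slopes to the right and down, at radius r is drawn at 1 + k1 r^2 times it, then the intrinsics apply), "rvec" (rotation vector, rad) and "tvec" (3), from world to camera coordinates, as OpenCV has them. Camera axes: x right, y down, z forward; pixel columns grow to the right and rows downward; lengths in m; the calibration is good to about 2 mm. A picture is of the moment at which its call begins: read the wrist's pose just before it. camera_model takes no time and is no camera call; for the wrist camera it gives the pose at the moment of the call.
- bot.hand_in(): hands the job in; it is judged then, once.
The state is a dict: "time_s": time; "joints": joint angles; "dq": joint speeds; "tau": joint torques, N m; "tool_pos": TCP position; "orientation": TCP orientation; "force": force on the tool from outside, world axes, zero at the start; "wrist_torque": the same for the moment, N m; "gripper_width": finger opening in m; "grip_force": force on a finger pad.
Only numpy, scipy, OpenCV 4.12 (cv2) and the standard library are available. Lean on these libraries where they do the work, as an engineer would, in place of code of your own. Each camera call takes 0.05 s, during which the arm holds its last target. There are 200 camera calls.

## Working session

There is one attempt and no reset: what is moved stays moved. The work goes in short steps, Python scripts to look and compute and a tool call to move; the robot and the scene stay as the last step left them, time stands still between calls to the robot, and variables do not carry over. Pictures are saved under pics/ and viewed, at most 10 in all, crops included, and the job is handed in when it is done.

Besides the shell and the picture viewer there is one more tool, called as name(argument=value, ...) on one line, values as JSON. step_arm: Moves the arm, as the interface text tells. Its arguments: {"type":"object","properties":{"motion":{"type":"array"},"force":{"type":"number"}},"required":["motion"]}

```bash
mkdir -p pics; ls; cat > h.py <<'E'
import numpy as np,cv2
from rig import bot
def cam(n):
    m=bot.camera_model(n);R=cv2.Rodrigues(np.array(m['rvec'],float))[0];return m,R,np.array(m['tvec'],float).ravel()
def ray(c,uv,z):
    m,R,t=c;out=[]
    for u,v in np.atleast_2d(uv):
        d=np.array([(u-m['cx'])/m['fx'],(v-m['cy'])/m['fy']]);s=d.copy()
        for _ in range(20): s=d/(1+m['k1']*(s@s))
        r=R.T@np.array([s[0],s[1],1]);o=-R.T@t;out.append(o+r*(z-o[2])/r[2])
    return np.array(out)
def proj(c,P):
    m,R,t=c;p=np.atleast_2d(P)@R.T+t;s=p[:,:2]/p[:,2:];s=s*(1+m['k1']*(s**2).sum(1,keepdims=True))
    return s*[m['fx'],m['fy']]+[m['cx'],m['cy']]
E
python3 - <<'E'
from h import *
for n in('top','side'):
    cv2.imwrite(f'pics/{n}0.png',bot.capture(n)); c=cam(n); print(n,-c[1].T@c[2],c[0]['fx'],c[0]['k1'])
s=bot.observe();print(s)
E
```

```text
pics
top [0.44230355 0.02725488 0.92018402] 453.5437068187088 -0.06611834573619564
side [0.03294551 0.89651045 0.92118298] 586.0263623798509 -0.11172183706815776
{'time_s': 0.1, 'joints': array([-1.43811505e+00,  3.59436918e-01,  1.51130060e+00,  1.91353227e-05,
        1.27250980e+00, -1.15112253e-01]), 'dq': array([ 0.0010164 , -0.0010959 ,  0.00066712, -0.00024353,  0.00115962,
        0.00011141]), 'tau': array([ 1.53029476e-03, -5.16354239e+01, -2.71406400e+01,  6.76491880e-02,
        2.76203337e-02, -3.28886222e-05]), 'tool_pos': array([ 0.14706979, -0.58106299,  0.22190029]), 'orientation': array([ 9.92334617e-01,  1.23577193e-01,  1.87487934e-06, -8.27379201e-04]), 'force': array([-0.18828372, -0.46921245, -0.28432226]), 'wrist_torque': array([-0.03118357, -0.0121958 , -0.05170365]), 'grip_force': 0.0, 'gripper_width': 0.08792443815251838}
```

View pics/top0.png

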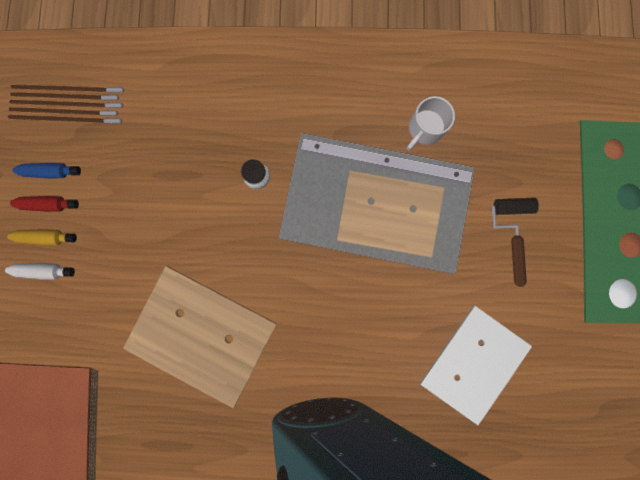

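View pics/side0.png

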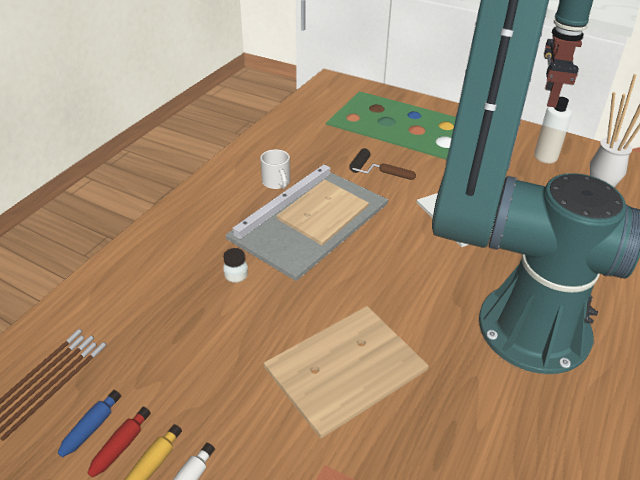

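The top view shows three drilled panels: plywood on the jig (391,213), a larger plywood one loose on the table (200,337) and a white one (476,365). The one on the jig is meant: it is plywood, the smaller of the two, and rides against the rail. The mug is at (431,120), the jar at (255,173) and the brayer at (516,235). Next I'll measure the jig and panel and confirm on an enlarged crop.

```bash
cat >> h.py <<'E'
def quad(mask):
    cs,_=cv2.findContours(mask,cv2.RETR_EXTERNAL,cv2.CHAIN_APPROX_NONE);c=max(cs,key=cv2.contourArea)
    h=cv2.convexHull(c)[:,0].astype(float)
    q=cv2.approxPolyN(h.astype(np.float32).reshape(-1,1,2),4,ensure_convex=True).reshape(-1,2).astype(float)
    # refine each side by line fit of contour points
    p=c[:,0].astype(float);L=[]
    for i in range(4):
        a,b=q[i],q[(i+1)%4];d=(b-a)/np.linalg.norm(b-a);n=np.array([-d[1],d[0]])
        s=(p-a)@d;k=(abs((p-a)@n)<2.5)&(s>6)&(s<np.linalg.norm(b-a)-6)
        vx,vy,x,y=cv2.fitLine(p[k].astype(np.float32),cv2.DIST_HUBER,0,.01,.01).ravel();L.append(np.cross([x,y,1],[x+vx,y+vy,1]))
    r=[np.cross(L[i-1],L[i]) for i in range(4)];return np.array([v[:2]/v[2] for v in r])
def masks(im,roi):
    h=cv2.cvtColor(im,cv2.COLOR_BGR2HSV);x0,y0,x1,y1=roi
    R=np.zeros(im.shape[:2],np.uint8);R[y0:y1,x0:x1]=255
    g=cv2.inRange(h,(0,0,60),(179,45,255))&R; w=cv2.inRange(h,(5,50,150),(30,160,255))&R
    return g,w
E
python3 - <<'E'
from h import *
im=cv2.imread('pics/top0.png');c=cam('top')
h=cv2.cvtColor(im,cv2.COLOR_BGR2HSV)
for p in [(300,210),(330,150),(391,235),(371,201),(413,209),(250,280),(350,150),(460,200)]: print(p,h[p[1],p[0]])
g,w=masks(im,(272,125,482,280))
w=cv2.morphologyEx(w,cv2.MORPH_OPEN,np.ones((5,5)))
q=quad(w)
g=cv2.morphologyEx(g,cv2.MORPH_OPEN,np.ones((5,5)))
n,l,s,_=cv2.connectedComponentsWithStats(g|w);k=1+s[1:,4].argmax()
b=quad((l==k).astype(np.uint8)*255)
print(q,b);print(ray(c,b,.015));print(ray(c,q,.029))
o=im[120:290,262:492].copy();o=cv2.resize(o,None,fx=3.4,fy=3.4,interpolation=cv2.INTER_CUBIC)
for z,col in((q,(0,0,255)),(b,(255,0,0))):
    for u,v in z: cv2.circle(o,(int((u-262+.5)*3.4),int((v-120+.5)*3.4)),4,col,1)
cv2.imwrite('pics/c0.png',o)
E
```

```text
(300, 210) [  0   2 120]
(330, 150) [138  15 169]
(391, 235) [ 15  93 176]
(371, 201) [  0   0 118]
(413, 209) [150   2 118]
(250, 280) [ 13 139 143]
(350, 150) [139  17 170]
(460, 200) [  0   4 119]
[[443.22616335 187.52033707]
 [431.34840833 256.68695031]
 [336.9724772  239.68412356]
 [349.59040037 170.84724447]] [[473.44291179 167.40915107]
 [454.39977717 272.99606363]
 [278.83029574 237.45412243]
 [301.08097451 133.06387893]]
[[ 0.64934008 -0.26900115  0.015     ]
 [ 0.43496775 -0.22961836  0.015     ]
 [ 0.49873501  0.12213428  0.015     ]
 [ 0.71326488  0.08285646  0.015     ]]
[[ 0.60401078 -0.20341341  0.029     ]
 [ 0.46617524 -0.18001202  0.029     ]
 [ 0.49583403  0.00597636  0.029     ]
 [ 0.63365391 -0.01663395  0.029     ]]
```

View pics/c0.png

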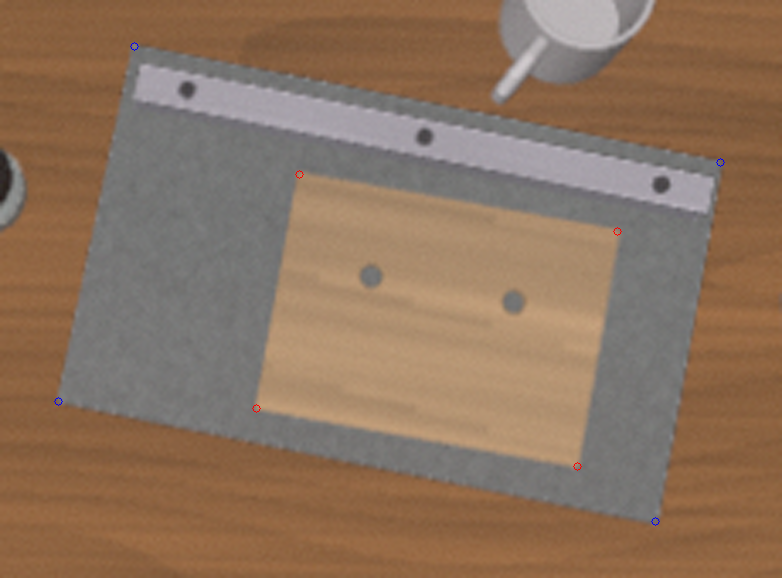

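The crop confirms the target: the panel's corners (red) and the board's corners (blue) are picked up well, and both holes still show grey board instead of pins. Now for the poses and the first approach.

```bash
cat >> h.py <<'E'
from scipy.spatial.transform import Rotation as Ro
JB=np.array([[ 0.64934008,-0.26900115],[ 0.43496775,-0.22961836],[ 0.49873501,0.12213428],[0.71326488,0.08285646]])
JC=JB.mean(0);d=(JB[2]-JB[1])+(JB[3]-JB[0]);JY=np.arctan2(-d[0],d[1])
JR=np.array([[np.cos(JY),-np.sin(JY)],[np.sin(JY),np.cos(JY)]])
def tojig(p): return (np.asarray(p)[...,:2]-JC)@JR
def panel(im,zn,zf,n='top',roi=(272,125,482,280)):
    g,w=masks(im,roi);w=cv2.morphologyEx(w,cv2.MORPH_OPEN,np.ones((5,5)));q=quad(w);c=cam(n)
    a=tojig(ray(c,q,.03));order=np.argsort(a[:,0]);P=np.vstack([ray(c,q[order[:2]],zn),ray(c,q[order[2:]],zf)])
    j=tojig(P);nr=j[:2][np.argsort(j[:2,1])];fr=j[2:][np.argsort(j[2:,1])]
    e=nr[1]-nr[0]+fr[1]-fr[0];return j.mean(0)*1e3,np.arctan2(-e[0],e[1]),nr*1e3,fr*1e3
def go(jx,jy,z,yaw):  # moves in tool units
    s=bot.observe();R=Ro.from_quat(s['orientation']);t=np.r_[JC+JR@[jx/1e3,jy/1e3],z]
    x=R.as_matrix()[:,0];cy=np.arctan2(x[1],x[0])
    print('t',s['time_s'],'jig',tojig(s['tool_pos'])*1e3,'z',s['tool_pos'][2],'yaw rel',cy-JY,'F jig',JR.T@s['force'][:2],s['force'][2])
    sp=-np.degrees((JY+yaw)-cy)/6
    print('tool shift units now',R.inv().apply(t-s['tool_pos'])/.03,'spin',sp,'; shift in target axes',(Ro.from_euler('z',JY+yaw)*Ro.from_quat([1,0,0,0])).inv().apply(t-s['tool_pos'])/.03)
E
python3 - <<'E'
from h import *
print(JC,JY)
print(panel(cv2.imread('pics/top0.png'),.025,.0334))
go(-125,-30,.12,0)
E
```

```text
[ 0.57407693 -0.07340719] -0.17952731989123155
(array([-19.64382543, -29.00497874]), np.float64(0.021762202043961072), array([[ -86.86013902, -125.05512725],
       [ -90.9070217 ,   64.0852383 ]]), array([[  51.67833272, -121.59366191],
       [  47.51352628,   66.54363591]]))
t 0.1 jig [-329.49506404 -575.7451828 ] z 0.221900293545973 yaw rel 0.42731504459997044 F jig [-0.10147297 -0.49529215] -0.2843222647287299
tool shift units now [ 13.74195018 -13.72520391   3.42207381] spin 4.080558096337141 ; shift in target axes [  6.81650213 -18.19150609   3.39667645]
```

step_arm(motion=[{"spin":0.82},{"spin":0.82},{"spin":0.82},{"spin":0.82},{"spin":0.8},{"ty":-0.9,"tx":0.34},{"ty":-0.9,"tx":0.34},{"ty":-0.9,"tx":0.34},{"ty":-0.9,"tx":0.34},{"ty":-0.9,"tx":0.34},{"ty":-0.9,"tx":0.34},{"ty":-0.9,"tx":0.34},{"ty":-0.9,"tx":0.34},{"ty":-0.9,"tx":0.34},{"ty":-0.9,"tx":0.34},{"ty":-0.9,"tx":0.34},{"ty":-0.9,"tx":0.34},{"ty":-0.9,"tx":0.34},{"ty":-0.9,"tx":0.34},{"hand":1}])

```text
schema error: expected keys hand, tx, ty, tz, spin
```

```bash
python3 -c "
from h import *
go(-125,-30,.06,0)"
```

```text
t 0.1 jig [-329.49506404 -575.7451828 ] z 0.221900293545973 yaw rel 0.42731504459997044 F jig [-0.10147297 -0.49529215] -0.2843222647287299
tool shift units now [ 13.74153375 -13.72192069   5.42207107] spin 4.080558096337141 ; shift in target axes [  6.81650213 -18.19150609   5.39667645]
```

All keys are needed in every row.

step_arm(motion=[{"hand":1,"tx":0,"ty":0,"tz":0,"spin":0.82},{"hand":1,"tx":0,"ty":0,"tz":0,"spin":0.82},{"hand":1,"tx":0,"ty":0,"tz":0,"spin":0.82},{"hand":1,"tx":0,"ty":0,"tz":0,"spin":0.82},{"hand":1,"tx":0,"ty":0,"tz":0,"spin":0.8},{"hand":1,"tx":0.34,"ty":-0.9,"tz":0,"spin":0},{"hand":1,"tx":0.34,"ty":-0.9,"tz":0,"spin":0},{"hand":1,"tx":0.34,"ty":-0.9,"tz":0,"spin":0},{"hand":1,"tx":0.34,"ty":-0.9,"tz":0,"spin":0},{"hand":1,"tx":0.34,"ty":-0.9,"tz":0,"spin":0},{"hand":1,"tx":0.34,"ty":-0.9,"tz":0,"spin":0},{"hand":1,"tx":0.34,"ty":-0.9,"tz":0,"spin":0},{"hand":1,"tx":0.34,"ty":-0.9,"tz":0,"spin":0},{"hand":1,"tx":0.34,"ty":-0.9,"tz":0,"spin":0},{"hand":1,"tx":0.34,"ty":-0.9,"tz":0,"spin":0},{"hand":1,"tx":0.34,"ty":-0.9,"tz":0,"spin":0},{"hand":1,"tx":0.34,"ty":-0.9,"tz":0,"spin":0},{"hand":1,"tx":0.34,"ty":-0.9,"tz":0,"spin":0},{"hand":1,"tx":0.34,"ty":-0.9,"tz":0,"spin":0},{"hand":1,"tx":0,"ty":0,"tz":0,"spin":0}])

```text
time_s: 2.1
tool_pos: [0.3557, -0.2324, 0.2223]
orientation: [0.996, -0.088, -0.0, -0.001]
force: [-0.7, -0.1, -0.5]
gripper_width: 0.0878
grip_force: 0.0
```

```bash
python3 -c "
from h import *
go(-125,-30,.06,0)"
```

```text
t 2.1 jig [-186.48502645 -195.46456803] z 0.22234676294008857 yaw rel 0.0030773433220230295 F jig [-0.64378483 -0.22290171] -0.48657937116708183
tool shift units now [ 2.06989728 -5.49948397  5.42007425] spin 0.029386464077447966 ; shift in target axes [ 2.04950088 -5.5154856   5.41155876]
```

step_arm(motion=[{"hand":1,"tx":0.34,"ty":-0.92,"tz":0.9,"spin":0.03},{"hand":1,"tx":0.34,"ty":-0.92,"tz":0.9,"spin":0},{"hand":1,"tx":0.34,"ty":-0.92,"tz":0.9,"spin":0},{"hand":1,"tx":0.34,"ty":-0.92,"tz":0.9,"spin":0},{"hand":1,"tx":0.34,"ty":-0.92,"tz":0.9,"spin":0},{"hand":1,"tx":0.34,"ty":-0.92,"tz":0.9,"spin":0},{"hand":1,"tx":0,"ty":0,"tz":0.4,"spin":0},{"hand":1,"tx":0,"ty":0,"tz":0.4,"spin":0},{"hand":1,"tx":0,"ty":0,"tz":0.4,"spin":0},{"hand":1,"tx":0,"ty":0,"tz":0,"spin":0},{"hand":1,"tx":0,"ty":0,"tz":0,"spin":0}])

```text
time_s: 3.2
tool_pos: [0.4451, -0.0839, 0.0246]
orientation: [0.996, -0.091, -0.0, -0.0]
force: [0.2, -0.2, -0.2]
gripper_width: 0.088
grip_force: 0.0
```

```bash
python3 -c "
from h import *
go(-79,-30,.019,0)
cv2.imwrite('pics/w1.png',bot.capture('wrist'))
im=bot.capture('top');cv2.imwrite('pics/t1.png',im)"
```

```text
t 3.2 jig [-125.00539698  -33.37616346] z 0.02457964555889795 yaw rel -0.003461461412729794 F jig [ 0.25217445 -0.16619819] -0.2131152339534192
tool shift units now [ 1.53325492 -0.1178353   0.18483404] spin -0.033054521649468115 ; shift in target axes [ 1.53351323 -0.11253878  0.18598819]
```

View pics/w1.png

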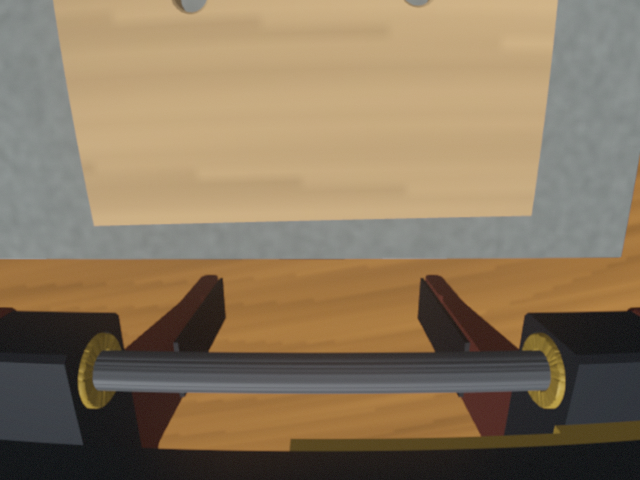

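The wrist view shows the two finger tips at about (210,285) and (435,285), straddling the middle of the panel's near edge (row ~220). I'll push towards the rail.

step_arm(motion=[{"hand":1,"tx":0.2,"ty":0,"tz":0.15,"spin":0},{"hand":1,"tx":0.2,"ty":0,"tz":0,"spin":0},{"hand":1,"tx":0.2,"ty":0,"tz":0,"spin":0},{"hand":1,"tx":0.1,"ty":0,"tz":0,"spin":0},{"hand":1,"tx":0.1,"ty":0,"tz":0,"spin":0},{"hand":1,"tx":0.1,"ty":0,"tz":0,"spin":0},{"hand":1,"tx":0.1,"ty":0,"tz":0,"spin":0},{"hand":1,"tx":0.1,"ty":0,"tz":0,"spin":0},{"hand":1,"tx":0.1,"ty":0,"tz":0,"spin":0},{"hand":1,"tx":0.1,"ty":0,"tz":0,"spin":0},{"hand":1,"tx":0,"ty":0,"tz":0,"spin":0}])

```text
time_s: 4.4
tool_pos: [0.4846, -0.0908, 0.0203]
orientation: [0.996, -0.091, 0.001, 0.0]
force: [0.3, -0.4, 0.5]
gripper_width: 0.0877
grip_force: 0.0
```

```bash
python3 -c "
from h import *
go(-79,-30,.02,0)
cv2.imwrite('pics/w2.png',bot.capture('wrist'))
im=bot.capture('top');cv2.imwrite('pics/t2.png',im)"
```

```text
t 4.4 jig [-84.92079659 -33.08137784] z 0.02026533406526316 yaw rel -0.0031270069852583904 F jig [ 0.38499336 -0.36822853] 0.482797856975691
tool shift units now [ 0.19702677 -0.10332984  0.00907871] spin -0.0298607171272055 ; shift in target axes [ 0.19735989 -0.10271259  0.00884447]
```

View pics/t2.png

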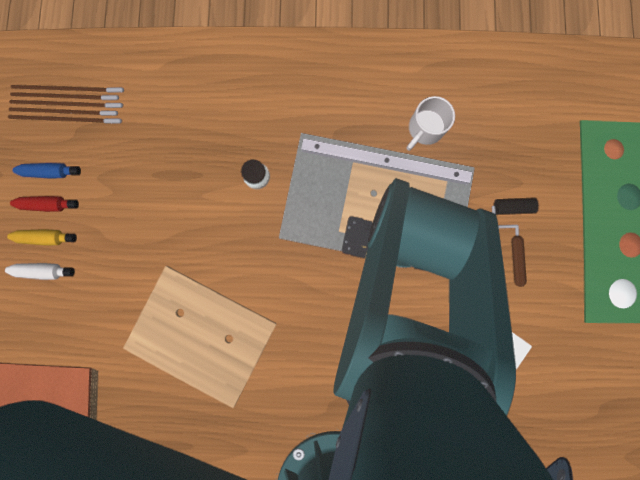

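The arm hides most of the panel, but its far-left corner has moved from (350,171) to (352,165), so it is following. A gap to the rail remains, so I'll continue gently and watch the force.

step_arm(motion=[{"hand":1,"tx":0.08,"ty":0,"tz":0,"spin":0},{"hand":1,"tx":0.08,"ty":0,"tz":0,"spin":0},{"hand":1,"tx":0.06,"ty":0,"tz":0,"spin":0},{"hand":1,"tx":0,"ty":0,"tz":0,"spin":0}])

```text
time_s: 4.9
tool_pos: [0.4894, -0.0915, 0.02]
orientation: [0.996, -0.091, -0.001, -0.0]
force: [-4.2, -0.3, 2.4]
gripper_width: 0.0879
grip_force: 1.7
```

step_arm(motion=[{"hand":1,"tx":0.05,"ty":0,"tz":0,"spin":0},{"hand":1,"tx":0.03,"ty":0,"tz":0,"spin":0},{"hand":1,"tx":0,"ty":0,"tz":0,"spin":0}])

```text
time_s: 5.2
tool_pos: [0.4894, -0.0914, 0.0197]
orientation: [0.996, -0.091, -0.003, -0.0]
force: [-7.7, 0.6, 5.5]
gripper_width: 0.0879
grip_force: 3.8
```

```bash
python3 -c "
from h import *
go(-79,-30,.02,0)
im=bot.capture('top');a=cv2.resize(im[120:290,262:492],None,fx=2,fy=2,interpolation=2)
w=bot.capture('wrist');cv2.imwrite('pics/t3.png',np.hstack([a,cv2.resize(w,(453,340))])[:, :800])"
```

```text
t 5.2 jig [-80.06921895 -32.78467094] z 0.01974884754260432 yaw rel -0.0026291422297147204 F jig [-7.6894976  -0.81120679] 5.502997805300327
tool shift units now [ 0.03534869 -0.0929193  -0.00853261] spin -0.025106458917044713 ; shift in target axes [ 0.03564063 -0.09282236 -0.00837175]
```

View pics/t3.png

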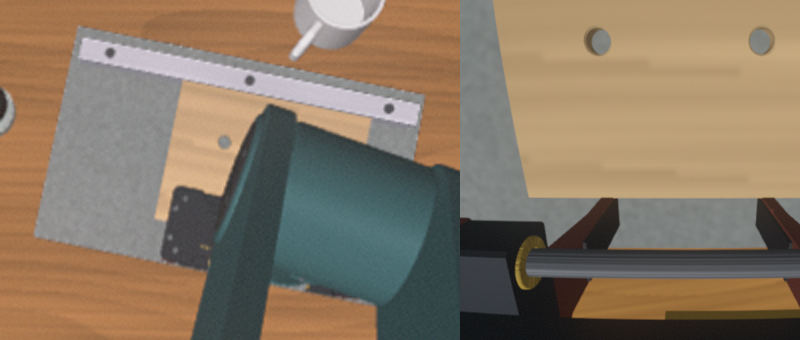

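Panel is against the rail (7.7 N push force, TCP at −80 mm as predicted). I'll back off, rise, turn 90° and go round to the right edge.

step_arm(motion=[{"hand":1,"tx":-0.2,"ty":0,"tz":0,"spin":0},{"hand":1,"tx":-0.4,"ty":0,"tz":0,"spin":0},{"hand":1,"tx":0,"ty":0,"tz":-0.7,"spin":0},{"hand":1,"tx":0,"ty":0,"tz":-0.8,"spin":0},{"hand":1,"tx":0,"ty":0,"tz":-0.8,"spin":0},{"hand":1,"tx":0,"ty":0,"tz":0,"spin":-1},{"hand":1,"tx":0,"ty":0,"tz":0,"spin":-1},{"hand":1,"tx":0,"ty":0,"tz":0,"spin":-1},{"hand":1,"tx":0,"ty":0,"tz":0,"spin":-1},{"hand":1,"tx":0,"ty":0,"tz":0,"spin":-1},{"hand":1,"tx":0,"ty":0,"tz":0,"spin":-1},{"hand":1,"tx":0,"ty":0,"tz":0,"spin":-1},{"hand":1,"tx":0,"ty":0,"tz":0,"spin":-1},{"hand":1,"tx":0,"ty":0,"tz":0,"spin":-1},{"hand":1,"tx":0,"ty":0,"tz":0,"spin":-1},{"hand":1,"tx":0,"ty":0,"tz":0,"spin":-1},{"hand":1,"tx":0,"ty":0,"tz":0,"spin":-1},{"hand":1,"tx":0,"ty":0,"tz":0,"spin":-1},{"hand":1,"tx":0,"ty":0,"tz":0,"spin":-1},{"hand":1,"tx":0,"ty":0,"tz":0,"spin":-1}])

```text
time_s: 7.3
tool_pos: [0.4748, -0.0889, 0.0892]
orientation: [0.767, 0.641, 0.0, 0.0]
force: [-0.4, -0.0, -0.1]
gripper_width: 0.0877
grip_force: 0.0
```

step_arm(motion=[{"hand":1,"tx":-0.7,"ty":0.55,"tz":0,"spin":0},{"hand":1,"tx":-0.7,"ty":0.55,"tz":0,"spin":0},{"hand":1,"tx":-0.7,"ty":0.55,"tz":0,"spin":0},{"hand":1,"tx":-0.7,"ty":0.55,"tz":0,"spin":0},{"hand":1,"tx":-0.7,"ty":0.55,"tz":0,"spin":0},{"hand":1,"tx":-0.6,"ty":0.4,"tz":0,"spin":0},{"hand":1,"tx":0,"ty":0,"tz":0,"spin":0},{"hand":1,"tx":0,"ty":0,"tz":0,"spin":0}])

```text
time_s: 8.1
tool_pos: [0.5449, -0.2267, 0.0889]
orientation: [0.769, 0.639, 0.0, -0.0]
force: [-0.2, -0.3, 0.1]
gripper_width: 0.0878
grip_force: 0.0
```

```bash
python3 -c "
from h import *
go(0,-152,.02,np.pi/2)
im=bot.capture('top');a=cv2.resize(im[120:290,262:492],None,fx=2,fy=2,interpolation=2)
w=bot.capture('wrist');cv2.imwrite('pics/t4.png',np.hstack([a,cv2.resize(w,(453,340))])[:, :800])"
```

```text
t 8.1 jig [  -1.34497782 -156.03178021] z 0.08893611520889078 yaw rel 1.5668127723947252 F jig [-0.13676574 -0.3144704 ] 0.1351432094328125
tool shift units now [0.1332571  0.04488989 2.29793552] spin -0.03804014243176487 ; shift in target axes [0.13439267 0.04483259 2.29787051]
```

View pics/t4.png

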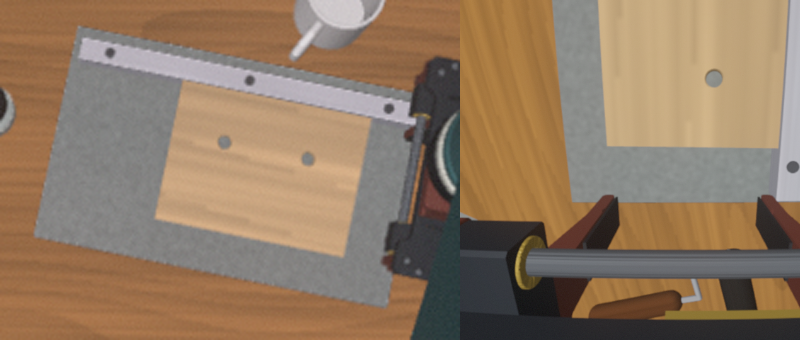

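The top view shows the panel square against the rail. The gripper stands off the panel's right edge, still above the board and clear of the brayer. Measuring the panel, then going down.

```bash
python3 -c "
from h import *
im=bot.capture('top');print(panel(im,.025,.036,roi=(272,125,460,280)))"
```

```text
(array([  0.21037552, -30.72936054]), np.float64(-0.0005505761283873298), array([[ -69.14393983, -125.39278279],
       [ -68.86732448,   64.37295783]]), array([[  69.46047295, -125.3547564 ],
       [  69.39229344,   63.4571392 ]]))
```

step_arm(motion=[{"hand":1,"tx":0,"ty":0.04,"tz":0.6,"spin":-0.04},{"hand":1,"tx":0,"ty":0,"tz":0.7,"spin":0},{"hand":1,"tx":0,"ty":0,"tz":0.6,"spin":0},{"hand":1,"tx":0,"ty":0,"tz":0.38,"spin":0},{"hand":1,"tx":0,"ty":0,"tz":0,"spin":0}])

```text
time_s: 8.75
tool_pos: [0.5451, -0.2259, 0.0194]
orientation: [0.767, 0.642, -0.001, -0.002]
force: [-0.7, 0.9, 0.2]
gripper_width: 0.0876
grip_force: 0.0
```

step_arm(motion=[{"hand":1,"tx":0.2,"ty":0,"tz":0,"spin":0},{"hand":1,"tx":0.2,"ty":0,"tz":0,"spin":0},{"hand":1,"tx":0.15,"ty":0,"tz":0,"spin":0},{"hand":1,"tx":0.1,"ty":0,"tz":0,"spin":0},{"hand":1,"tx":0.1,"ty":0,"tz":0,"spin":0},{"hand":1,"tx":0.1,"ty":0,"tz":0,"spin":0},{"hand":1,"tx":0.1,"ty":0,"tz":0,"spin":0},{"hand":1,"tx":0.1,"ty":0,"tz":0,"spin":0},{"hand":1,"tx":0.1,"ty":0,"tz":0,"spin":0},{"hand":1,"tx":0.1,"ty":0,"tz":0,"spin":0},{"hand":1,"tx":0.1,"ty":0,"tz":0,"spin":0},{"hand":1,"tx":0.05,"ty":0,"tz":0,"spin":0},{"hand":1,"tx":0,"ty":0,"tz":0,"spin":0}])

```text
time_s: 10.05
tool_pos: [0.5539, -0.1853, 0.0207]
orientation: [0.767, 0.641, 0.0, -0.0]
force: [-0.5, -0.8, 0.1]
gripper_width: 0.0878
grip_force: 0.0
```

```bash
python3 -c "
from h import *
go(0,-105,.02,np.pi/2)
im=bot.capture('top')
try: print(panel(im,.025,.036,roi=(272,125,460,280)))
except Exception as e: print(e)
a=cv2.resize(im[120:290,262:492],None,fx=2,fy=2,interpolation=2)
w=bot.capture('wrist');cv2.imwrite('pics/t5.png',np.hstack([a,cv2.resize(w,(453,340))])[:, :800])"
```

```text
t 10.05 jig [   0.13894802 -113.71554373] z 0.02066261680293249 yaw rel 1.5720126320546388 F jig [-0.38400818 -0.85636297] 0.06022710799534453
tool shift units now [ 0.2905108  -0.00426895  0.02225601] spin 0.011614859663799106 ; shift in target axes [ 0.29051812 -0.0046316   0.02208723]
(array([-0.54138667, -8.68007776]), np.float64(0.0012836265723809492), array([[ -69.79956798, -104.02166679],
       [ -70.08401678,   85.78499177]]), array([[  68.95938406, -102.3259137 ],
       [  68.75865403,   85.84227768]]))
```

View pics/t5.png

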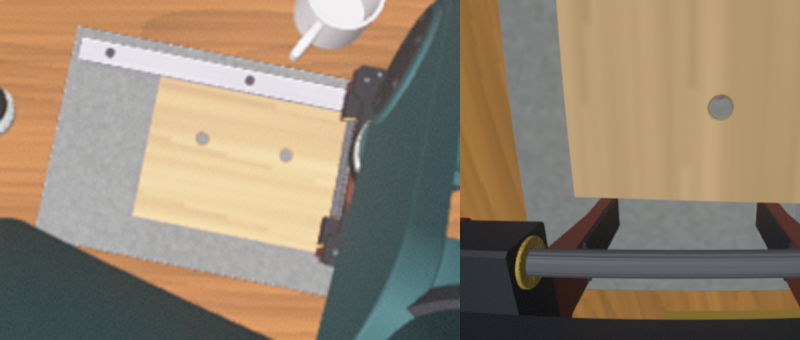

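The panel is still on the rail and about 8.8 mm short in y. Pushing on in small steps.

step_arm(motion=[{"hand":1,"tx":0.08,"ty":0,"tz":0,"spin":0},{"hand":1,"tx":0.07,"ty":0,"tz":0,"spin":0},{"hand":1,"tx":0.05,"ty":0,"tz":0,"spin":0},{"hand":1,"tx":0.03,"ty":0,"tz":0,"spin":0},{"hand":1,"tx":0,"ty":0,"tz":0,"spin":0}])

```text
time_s: 10.65
tool_pos: [0.5552, -0.1788, 0.0208]
orientation: [0.767, 0.641, 0.0, -0.0]
force: [0.1, -0.5, -0.2]
gripper_width: 0.0878
grip_force: 0.0
```

```bash
cat > m.py <<'E'
from h import *
go(0,-105,.02,np.pi/2)
im=bot.capture('top');print(panel(im,.025,.036,roi=(272,125,460,280)));print('if flat',panel(im,.025,.025,roi=(272,125,460,280)))
E
python3 m.py
```

```text
t 10.65 jig [   0.28795441 -107.07417107] z 0.020766525739681494 yaw rel 1.5720921436730577 F jig [ 0.18104233 -0.51101177] -0.24837609705494285
tool shift units now [ 0.06914626 -0.00950588  0.02556592] spin 0.012374139690075414 ; shift in target axes [ 0.06913904 -0.00959848  0.02555086]
(array([-1.82950634, -1.05879028]), np.float64(0.01092713331329014), array([[-69.25766057, -96.70911491],
       [-71.46981124,  92.53019278]]), array([[ 67.65437215, -93.53122232],
       [ 65.75507429,  93.47498331]]))
if flat (array([-0.496252  , -1.52869563]), np.float64(0.01092239426787773), array([[-69.25766057, -96.70911491],
       [-71.46981124,  92.53019278]]), array([[ 70.33269527, -95.634291  ],
       [ 68.40976853,  93.6984306 ]]))
```

Flat geometry now fits (139.7 mm deep, the seated assumption), so it seems to have dropped. Backing off to check.

step_arm(motion=[{"hand":1,"tx":-0.3,"ty":0,"tz":0,"spin":0},{"hand":1,"tx":-0.5,"ty":0,"tz":0,"spin":0},{"hand":1,"tx":0,"ty":0,"tz":-0.8,"spin":0},{"hand":1,"tx":0,"ty":0,"tz":-1,"spin":0},{"hand":1,"tx":0,"ty":0,"tz":-1,"spin":0},{"hand":1,"tx":0,"ty":0,"tz":-1,"spin":0},{"hand":1,"tx":-0.8,"ty":0,"tz":-1,"spin":0},{"hand":1,"tx":-0.8,"ty":0,"tz":0,"spin":0},{"hand":1,"tx":0,"ty":0,"tz":0,"spin":0}])

```text
time_s: 11.6
tool_pos: [0.5428, -0.2542, 0.1663]
orientation: [0.768, 0.64, 0.0, 0.002]
force: [-0.9, 0.6, -0.6]
gripper_width: 0.0879
grip_force: 0.0
```

```bash
cat >> m.py <<'E'
a=cv2.resize(im[150:270,320:460],None,fx=3,fy=3,interpolation=2)
s=bot.capture('side');b=cv2.resize(s[160:280,220:350],None,fx=2.9,fy=3,interpolation=2)
cv2.imwrite('pics/t6.png',np.hstack([a,b])[:,:800])
E
python3 m.py
```

```text
t 11.6 jig [   1.51810962 -183.45226293] z 0.16634051121787174 yaw rel 1.5691287486230412 F jig [-1.0104844   0.38094283] -0.5721564374335064
tool shift units now [ 2.62726419 -0.07169694  4.8711983 ] spin -0.015924198542575662 ; shift in target axes [ 2.61507543 -0.05060365  4.87801704]
(array([-1.81492648, -1.02794351]), np.float64(0.012792170384525969), array([[-68.79345804, -96.94374141],
       [-70.9487843 ,  92.36600903]]), array([[ 67.56607544, -92.90977882],
       [ 64.91646097,  93.37573716]]))
if flat (array([-0.48455503, -1.49622471]), np.float64(0.012800941718129438), array([[-68.79345804, -96.94374141],
       [-70.9487843 ,  92.36600903]]), array([[ 70.24330008, -95.00511623],
       [ 67.56072215,  93.59794975]]))
```

View pics/t6.png

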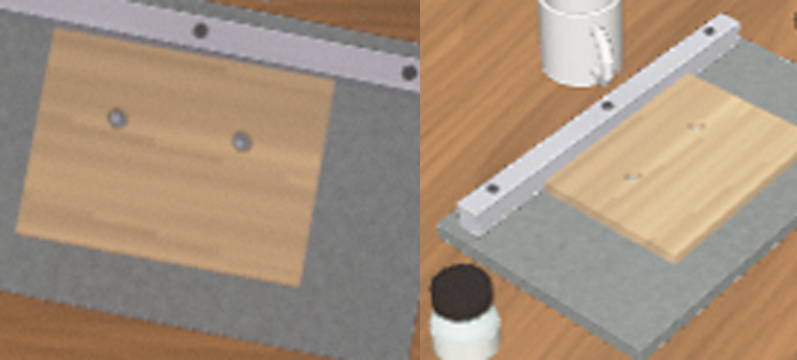

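Both holes now show a bright pin tip, at (117,118) and (241,141) in the crop, and the panel lies low in the side view. I'll check the height with two-view corners.

```bash
python3 - <<'E'
from h import *
def q(n,roi):
    g,w=masks(bot.capture(n),roi);w=cv2.morphologyEx(w,cv2.MORPH_OPEN,np.ones((5,5)));return quad(w)
t=q('top',(272,125,460,280));s=q('side',(260,165,372,255));ct,cs=cam('top'),cam('side')
# far and side corners: height where the two rays come nearest in plan
for u in t:
    best=min(((np.linalg.norm(ray(ct,u,z)-ray(cs,v,z)),z,i) for i,v in enumerate(s) for z in np.arange(.005,.05,.0005)))
    print(np.round(tojig(ray(ct,u,.025))*1e3,1),best)
E
```

```text
[[ 70.4 -94.8]] (np.float64(0.0023639719109462424), np.float64(0.022999999999999986), 3)
[[-68.7 -96.9]] (np.float64(0.0016798186958365288), np.float64(0.019999999999999987), 0)
[[-71.1  92.6]] (np.float64(0.0017524279133834255), np.float64(0.015499999999999993), 1)
[[67.5 93.5]] (np.float64(0.006850350277850554), np.float64(0.017999999999999988), 2)
```

Rail-side corners are at 18–23 mm instead of about 36 mm when riding, so the panel is flat and seated. The gripper is clear.

```bash
python3 -c "
from rig import bot
print(bot.hand_in())"
```

```text
the job is handed in; nothing more can be done
None
```

The panel is seated: the images show both pins in its holes and it lying flat on the board, after pushes only, with the mug, jar and ink roller never touched; handed in at about 12 s of the 38 s allowed, with no verdict returned.

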